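Slide the catch box under the spout and tip the filter cartridges in

ROBOT

A 6-joint arm with a two-finger parallel gripper is mounted at the origin on the work surface. World frame = base frame: x ahead of the robot, y to its left, z up, the work surface at z = 0. Lengths are in m, angles in rad, forces in N, time in s.
With the tool pointing down it reaches from about 0.3 to 0.85 m from the base axis. Payload 5.4 kg.
Tool frame: the origin (TCP) lies midway between the tips of the shut fingers; the grasp point (between the pads) lies 19 mm behind it; z points along the fingers, y is the line along which they close (so a half turn about z gives the same grasp; the last joint's range is limited). The gripper opens to 85 mm and grips with 20 to 120 N. Pads are 22 mm wide; open, the fingers measure 114 mm over their backs; the gripper's body (76 mm by 85 mm) begins 54 mm behind the grasp point. The pads swing forward as they close: fully open they stand 13 mm farther back than shut.
Start: joints at [-1.533, 0.158, 1.597, -0, 1.386, -0.21], TCP at [0.141, -0.557, 0.231] pointing down, gripper open.
Joint ranges: [-2.91, 2.91], [-0.94, 2.29], [0.18, 2.7], [-1.29, 4.43], [0.17, 2.64], [-3, 3]. Speed limits (rad/s): [2.57, 2.57, 3.14, 3.14, 3.14, 3.14].

INTERFACE

Orientations are given as a unit quaternion [x, y, z, w].
In Python, from workcell import get_state, grab_frame, hand_in, recognise, landmark_of gives the robot as it stands. The module is installed in compiled form; this text tells all that it offers.
- The arm moves only by the tool step_arm, never from a script. Its argument "rows" is text: rows parted by semicolons, each of 6 numbers parted by spaces: the shift along the tool's x, y, z in m, then the turn, a rotation vector about the tool's x, y, z in rad. A call has 1 to 12 rows; each row is the pose to reach, as a shift and turn from the pose commanded when the call began, along the tool's axes at that moment; what a row does not reach only later rows make up. A row lasts 1/12 s, in which the tool goes at most 41.7 mm and 7.16 degrees, less where a joint would pass 70% of its speed; a pose out of reach is approached as far as the arm can. A call with a gripper value outside its range is refused whole. "jaw" is the closure, from -1 (fully open) to 1 (shut), set as the call begins (left out, the last holds). The fingers move at their own pace and stop on an object; the grip force is fixed at half the most. Time passes only in rows, so rows that repeat a pose let the fingers close. It gives the time, the measured TCP pose, the force, the opening and the grip force at its end, in the units of the state.
- get_state(): the state, without advancing time (a new reading comes with each control period).
- grab_frame(name): name is "side" or "top"; returns a dict with "color" (384x512x3 uint8, blue, green, red), "fovy" (degrees; the focal length in pixels is half the picture's height over the tangent of half this angle, whatever the lens; pixels are square), "cx", "cy" (the principal point, pixels), "distortion" ([k1, k2, p1, p2, k3] as OpenCV has them; the pictures are not rectified), "position" and "rotation" of the camera in the world. Camera axes: x right, y down, z forward; pixel columns grow to the right and rows downward; lengths in m; the calibration is good to about 2 mm. A picture is of the moment at which its call begins. There is no depth.
- hand_in(): hands the job in; it is judged then, once.
Trained networks look in a picture, given as the dict that the camera call returned (one of the last four; its "shot" number tells which), for a name from the list of things; names that differ only in an ending like _2 or _b are one class to them, and where a whole thing is asked for, a point or a joint stands for the part that bears it (a point fixed in the world has none). Each returns a list of dicts, best first, with "score" (0 to 1); they miss things now and then, are a little off and sometimes report something else, mostly with a low value. They report only what shows in the picture. A call takes as long as a camera call. They do not tell look-alikes from the thing itself.
- recognise(picture, target): "box" ([left, top, width, height] in pixels, round what is visible of it).
- landmark_of(picture, target): "point" ([column, row] in pixels: a listed point, or the origin of a listed thing).
The state is a dict: "time": time; "joint_pos": joint angles; "qvel": joint speeds; "tau": joint torques, N m; "tool_pos": TCP position; "tcp_rot": TCP orientation; "force": force on the tool from outside, world axes, zero at the start; "moment": the same for the moment, N m; "finger_gap": finger opening in m; "finger_force": force on a finger pad.
Only numpy, scipy, OpenCV 4.12 (cv2) and the standard library are available. Lean on these libraries where they do the work, as an engineer would, in place of code of your own. Each camera call takes 0.05 s, during which the arm holds its last target. There are 200 camera calls.

TASK

Slide the catch box along its rail until it stands centred under the spout of the grey stand, then press the pan's lever down so that the pan tips and all three filter cartridges drop through the spout into the box. Let the pan swing back level, leave the box under the spout, and do not disturb the things standing around; do not tip the pan before the box is under the spout.

Things in the scene. Friction and masses are not known exactly. Their poses are not given: they have to be found in the camera images.
- stand: Fixed grey steel discharge stand (placed anew each time, yaw within 0.2): spout in front, chute rising behind it to a tipping pan. Origin on the bench under the spout's centre; x horizontal from the spout back to the pan (away from the robot), y along the slide rail, left as seen from the robot, z up. Pivot posts stand at x = 150 mm, y = +-46 mm, 250 mm high. All points below have these axes.
- spout (a point): Centre of the lower opening of the fixed spout, a sheet-metal shaft, inside 80 mm along the rail (y) by about 72 mm (x). The opening lies 112 mm above the bench, right above the stand's origin and the rail's middle line; the shaft reaches up to 200 mm.
- box_middle (a point): Centre of the inner floor of the catch box: open, aluminium, 150 mm (y) by 130 mm (x), walls 4 mm; inner floor 26 mm and rim 95 mm above the bench. It slides only along y. It starts 70 to 210 mm to the -y (right) side of the spout. The rail goes on 70 to 130 mm past the spout, so its end is not the right place. Friction about 2.5 N; it stays where it is left.
- post_top (a point): Top centre of the upright black round post, the box's push handle: diameter 22 mm, top 112 mm above the bench, 85 mm tall on the carriage plate, 150 mm to the -y side of the box's middle (75 mm from the box's end wall). Rigid with the box.
- box (a joint): Position of the box along its rail, m: 0 at the right-hand end, grows towards +y (left), 0.3 at the left end. The value under the spout differs each time (0.17 to 0.23), as the rail is mounted differently: go by the points.
- lever_bar (a point): Point on the pan's lever, a black round bar along y, diameter 14 mm, from 55 mm inside (-y) to 37 mm outside this point. With the pan level it is at x 30, y 115, z 235 mm in the stand's frame, in free air. The pan's pivot axis is parallel to y, at the same height, 120 mm behind it (+x): pressed down, the bar moves on that arc, down and towards +x. It turns with the pan.
- pan (a joint): Tilt of the pan, rad: 0 level (at rest), grows as the lever bar is pressed down, stop at 0.85. It takes about 3 to 6 N at the bar; weight and a spring bring it back to 0 when let go. Held at 0.6 or more, all the cartridges roll out within 1.5 s.
- cartridge1: One of three equal stainless steel filter cartridges: cylinders 60 mm long, 30 mm diameter, about 90 g, lying side by side across the steel pan (72 mm wide, 45 mm deep, open towards the spout) on top of the stand. Origin at the centre, y along the axis. This one at the back.
- cartridge2: As cartridge1, the middle one.
- cartridge3: As cartridge1, the one nearest the spout.
- flask: Bystander: closed conical glass flask, 82 mm wide at the foot, 140 mm high; origin under its foot, z up. Behind the rail, right of the stand.
- beaker: Bystander: white cup, 70 mm diameter, 90 mm high; origin under its foot. Left of the stand, towards the back.
- jar: Bystander: brown jar with white cap, 60 mm diameter, 85 mm high; origin under its foot. Left of the rail's end.
- wrench: Bystander: flat wrench, 150 mm long, lying on the bench between robot and rail.
- disc1: Bystander: cork disc, 48 mm diameter, 8 mm thick, lying between robot and rail.
- disc2: Bystander: as disc1.
- clamp_ring: Bystander: steel ring, 64 mm diameter, 18 mm high, lying behind the rail on the right.
Mind the look-alikes: they are no part of the job. What is shaped like the cartridge1 but blue, red or yellow is not meant.

How it is judged:
By the outcome, as a careful person would: the job done as asked, in the order asked, and still so for the second after the job is handed in, with the robot touching nothing.
It also fails if it takes over 56 s, if anything falls off the work surface, if the arm or the gripper's body presses on something with over 40 N, if the wrist force passes 120 N, or if a joint passes its speed limit or range.

## Working session

There is one attempt and no reset: what is moved stays moved. The work goes in short steps, Python scripts to look and compute and a tool call to move; the robot and the scene stay as the last step left them, time stands still between calls to the robot, and variables do not carry over. Pictures are saved under pics/ and viewed, at most 10 in all, crops included, and the job is handed in when it is done.

Besides the shell and the picture viewer there is one more tool, called after "Emit:" as name(argument=value, ...) on one line, values as JSON. step_arm: Moves the arm, as the interface text tells. Its arguments: {"type":"object","properties":{"rows":{"type":"string"},"jaw":{"type":"number"}},"required":["rows"]}

```bash
mkdir -p pics
cat > h.py <<'E'
import numpy as np, cv2
from scipy.spatial.transform import Rotation as R
from scipy.optimize import least_squares
from workcell import *
def K(f):
    h,w=f["color"].shape[:2]; fl=h/2/np.tan(np.radians(f["fovy"])/2)
    return np.array([[fl,0,f["cx"]],[0,fl,f["cy"]],[0,0,1]])
def rot(f):
    r=np.array(f["rotation"],float)
    return r if r.shape==(3,3) else R.from_quat(r).as_matrix()
def ray(f,p):
    u=cv2.undistortPoints(np.array([[p]],float),K(f),np.array(f["distortion"],float))[0,0]
    return np.array(f["position"],float), rot(f)@np.array([u[0],u[1],1.])
def onz(f,p,z):
    o,d=ray(f,p); return o+d*(z-o[2])/d[2]
def proj(f,X):
    r=rot(f).T; t=-r@np.array(f["position"],float)
    return cv2.projectPoints(np.array(X,float).reshape(-1,1,3),cv2.Rodrigues(r)[0],t,K(f),np.array(f["distortion"],float))[0][:,0]
def tri(obs):
    A=0;b=0
    for f,p in obs:
        o,d=ray(f,p); d=d/np.linalg.norm(d); M=np.eye(3)-np.outer(d,d); A=A+M; b=b+M@o
    return np.linalg.solve(A,b)
E
python3 - <<'E'
from h import *
np.set_printoptions(precision=4,suppress=True)
s=get_state(); print(s)
F={n:grab_frame(n) for n in("side","top")}
for n,f in F.items():
    cv2.imwrite(f"pics/{n}0.png",f["color"]); print(n,f["position"],f["rotation"],f["fovy"])
Z=dict(stand=0,spout=.112,box_middle=.026,post_top=.112,lever_bar=.235,cartridge1=None,cartridge3=None,flask=0,beaker=0,jar=0)
for t,z in Z.items():
    o=[]
    for n,f in F.items():
        l=landmark_of(f,t)
        for q in l[:2]:
            print(t,n,np.round(q["point"]),round(q["score"],2), onz(f,q["point"],z) if z is not None else "")
        if l:o.append((f,l[0]["point"]))
    if len(o)==2: print("   tri",tri(o))
E
```

```text
{'time': 0.0, 'joint_pos': array([-1.5331,  0.159 ,  1.5983,  0.    ,  1.3862, -0.2101]), 'qvel': array([ 0.0014, -0.0004, -0.0003, -0.0009,  0.002 ,  0.0001]), 'tau': array([ -0.0003, -39.6   , -33.1431,  -0.0003,   0.0083,   0.    ]), 'tool_pos': array([ 0.141 , -0.5568,  0.2303]), 'tcp_rot': array([ 0.9923,  0.1236,  0.0001, -0.0009]), 'force': array([ 0.1733, -0.0652,  0.0507]), 'moment': array([-0.0245,  0.0164, -0.0177]), 'finger_force': 0.0, 'finger_gap': 0.08568389809803366}
side [ 0.3841 -0.6568  0.6346] [ 0.8705 -0.121   0.073  -0.4715] 54.49239553386674
top [0.4349 0.0855 1.3952] [ 0.7138 -0.6971  0.0531 -0.0428] 46.25156402017136
stand top [275. 228.] 0.58 [0.5172 0.0099 0.    ]
stand top [384. 232.] 0.47 [ 0.5137 -0.3327  0.    ]
spout top [276. 225.] 0.62 [0.5196 0.0118 0.112 ]
spout top [247. 256.] 0.19 [0.43   0.0924 0.112 ]
box_middle side [252. 296.] 0.91 [ 0.5183 -0.1376  0.026 ]
box_middle top [325. 234.] 0.63 [ 0.5028 -0.1418  0.026 ]
box_middle top [276. 226.] 0.45 [0.5231 0.0078 0.026 ]
   tri [ 0.5097 -0.1421  0.0321]
post_top side [267. 329.] 0.69 [ 0.5053 -0
[... 366 characters left out ...]
9 -0.1537  0.235 ]
   tri [0.5504 0.1294 0.2279]
cartridge1 side [372. 271.] 0.78 
cartridge1 side [321. 374.] 0.67 
cartridge1 top [233. 179.] 0.68 
cartridge1 top [228. 140.] 0.66 
   tri [ 0.8088  0.0836 -0.1712]
cartridge3 side [372. 271.] 0.78 
cartridge3 side [321. 374.] 0.67 
cartridge3 top [233. 179.] 0.68 
cartridge3 top [228. 140.] 0.66 
   tri [ 0.8088  0.0836 -0.1712]
flask side [324. 308.] 0.55 [ 0.6625 -0.1863  0.    ]
flask top [337. 182.] 0.67 [ 0.6686 -0.1831  0.    ]
   tri [ 0.667  -0.1832 -0.0045]
beaker top [193. 187.] 0.66 [0.6413 0.2698 0.    ]
jar side [227. 190.] 0.75 [0.5549 0.3186 0.    ]
jar top [177. 214.] 0.65 [0.5556 0.3138 0.    ]
   tri [0.5547 0.3133 0.0034]
```

```bash
python3 -c "
import cv2
for n in('side','top'):
    a=cv2.imread(f'pics/{n}0.png'); cv2.imwrite(f'pics/{n}0b.png',cv2.resize(a,(800,600),interpolation=cv2.INTER_CUBIC))"
```

```text
(no output)
```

View pics/side0b.png

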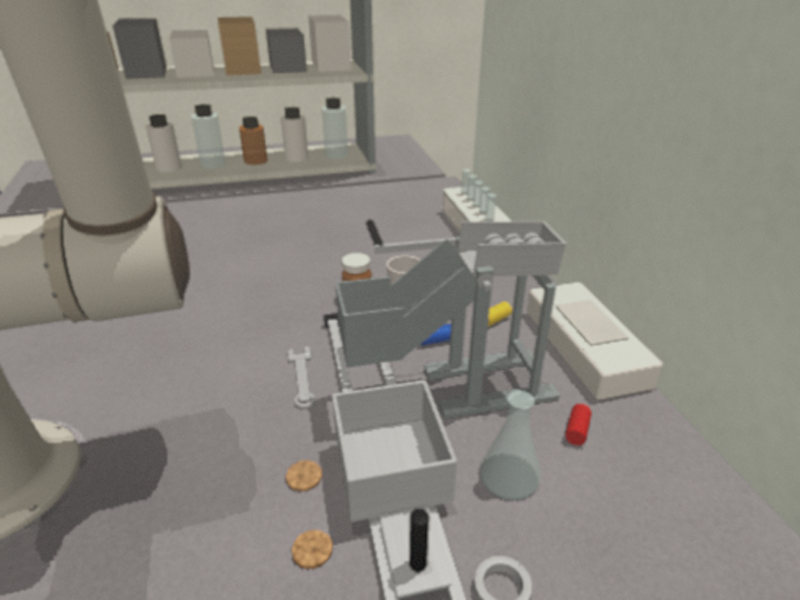

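View pics/top0b.png

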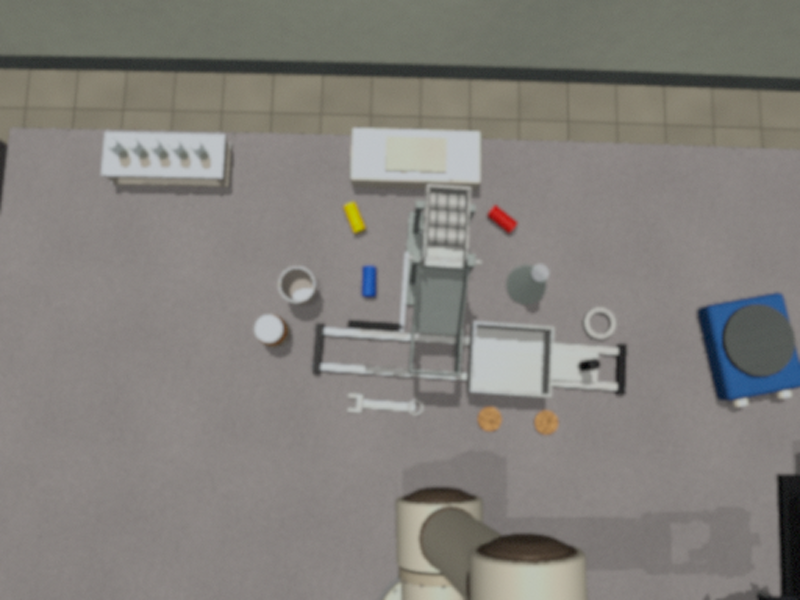

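The side view shows the post top at about (269,330) and the black lever bar at about (240,148), in native pixels. The top view shows the bar at about (236,209), the post top at (382,234) and the spout at about (281,226). The real cartridges are the three grey ones in the pan; the blue, red and yellow cylinders are the look-alikes. Next I fit the stand pose.

```bash
cat >> h.py <<'E'
def S2W(p,P):
    c,s=np.cos(p[2]),np.sin(p[2]); P=np.atleast_2d(np.array(P,float))
    return np.c_[p[0]+c*P[:,0]-s*P[:,1],p[1]+s*P[:,0]+c*P[:,1],P[:,2]]
E
python3 - <<'E'
from h import *
np.set_printoptions(precision=4,suppress=True)
F={n:grab_frame(n) for n in("side","top")}
obs=[]
loc=dict(lever_bar=lambda b:[.03,.115,.235],box_middle=lambda b:[0,b,.026],post_top=lambda b:[0,b-.15,.112],spout=lambda b:[0,0,.112])
for t in loc:
    for n,f in F.items():
        l=landmark_of(f,t)
        if l and l[0]["score"]>.5: obs.append((t,n,np.array(l[0]["point"])))
def res(p): return np.concatenate([proj(F[n],S2W(p,loc[t](p[3])))[0]-q for t,n,q in obs])
r=least_squares(res,[.52,.01,0,-.15],loss="soft_l1",x_scale=.01); p=r.x
print(p); 
for (t,n,q),e in zip(obs,res(p).reshape(-1,2)): print(t,n,q,e)
np.save("p.npy",p)
for n,f in F.items():
    im=cv2.resize(f["color"],None,fx=3,fy=3,interpolation=cv2.INTER_CUBIC)
    def seg(pts,c):
        q=proj(f,S2W(p,pts))*3+1; cv2.polylines(im,[q.astype(int)],False,c,1)
    rect=lambda x,y,y0,z:[[a*x,y0+b*y,z] for a,b in((-1,-1),(1,-1),(1,1),(-1,1),(-1,-1))]
    seg(rect(.036,.04,0,.2),(0,0,255)); seg(rect(.036,.04,0,.112),(0,0,255))
    seg(rect(.065,.075,p[3],.095),(0,255,0)); seg([[.03,.06,.235],[.03,.152,.235]],(0,255,255))
    seg([[0,p[3]-.15,.027],[0,p[3]-.15,.112]],(255,255,0))
    for s in(1,-1): seg([[.15,s*.046,0],[.15,s*.046,.25]],(255,0,255))
    x,y=(np.array([180,120]) if n=="side" else np.array([180,100]))*3
    cv2.imwrite(f"pics/ov_{n}.png",im[y:y+600 if n=="top" else y+600,x:x+700])
E
```

```text
[ 0.5148  0.0127 -0.0417 -0.1508]
lever_bar side [238.  150.1] [-1.3672 -0.8759]
lever_bar top [235.4 210. ] [-0.3001 -0.5069]
box_middle side [249.4 296.8] [-1.4175  0.2027]
box_middle top [319.7 234. ] [ 3.9405 -2.228 ]
post_top side [267.2 331.5] [-0.972  -0.3514]
post_top top [380.5 236.9] [ 0.0204 -3.3001]
spout top [273.6 227.9] [ 2.3613 -1.0489]
```

View pics/ov_top.png

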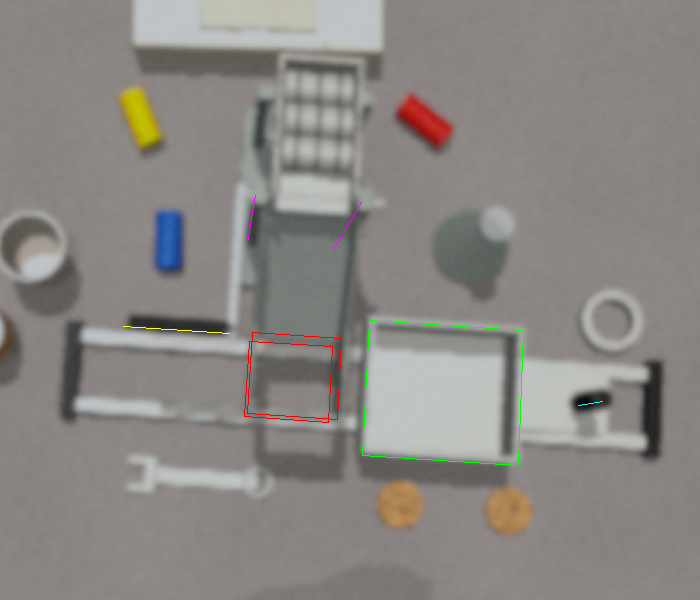

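View pics/ov_side.png

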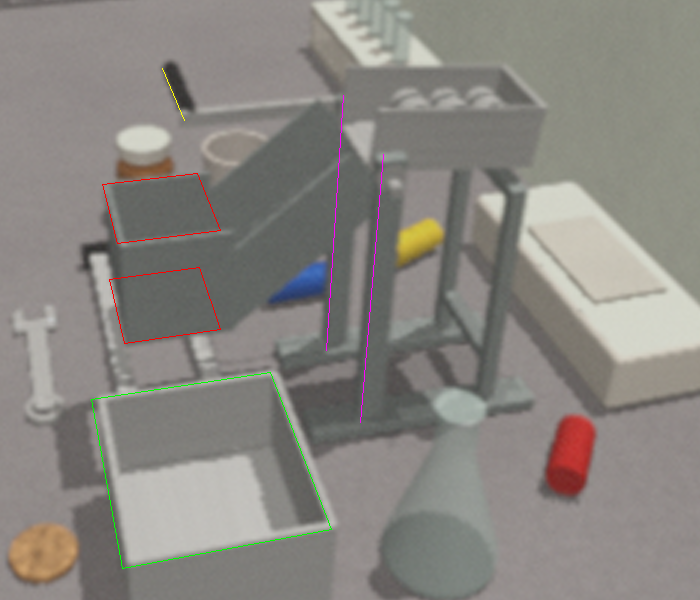

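Run:
```python
import cv2,numpy as np
a=cv2.imread('pics/top0.png')[150:260,210:320]; b=cv2.imread('pics/side0.png')[130:240,205:315]
f=lambda m:cv2.resize(m,(600,600),interpolation=cv2.INTER_CUBIC)[:, :]
def g(m,x0,y0):
    m=f(m)
    for k in range(0,110,10):
        q=int(k*600/110); cv2.putText(m,str(x0+k),(q,8),0,.3,(0,0,255)); cv2.putText(m,str(y0+k),(0,q+4),0,.3,(0,0,255)); cv2.line(m,(q,10),(q,16),(0,0,255)); cv2.line(m,(20,q),(26,q),(0,0,255))
    return m
cv2.imwrite('pics/z_top.png',g(a,210,150)); cv2.imwrite('pics/z_side.png',g(b,205,130))
```

```text
(no output)
```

View pics/z_top.png

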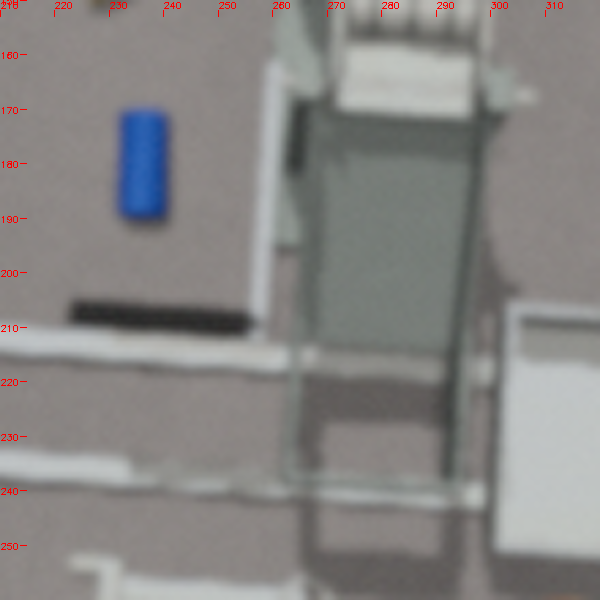

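View pics/z_side.png

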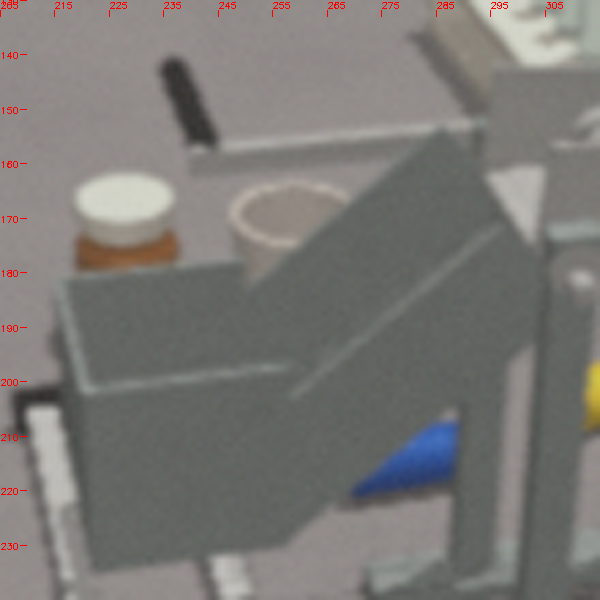

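Run:
```python
from h import *
np.set_printoptions(precision=4,suppress=True)
F={n:grab_frame(n) for n in("side","top")}
o=[("side",(216.4,181.9),[-.038,.042,.2]),("side",(221.5,201.7),[-.038,-.042,.2]),("side",(222.4,234.7),[-.038,-.042,.112]),
("side",(243.1,156.2),[.03,.06,.235]),("side",(236.7,141.4),[.03,.152,.235]),
("top",(261.7,238),[-.038,.042,.2]),("top",(294.7,239.5),[-.038,-.042,.2]),("top",(222.8,206.8),[.03,.152,.235]),("top",(257.1,209.2),[.03,.06,.235])]
P=lambda p,l:S2W(p,l)
def res(p): return np.concatenate([proj(F[n],P(p,l))[0]-q for n,q,l in o])
r=least_squares(res,[.515,.01,-.04],loss="soft_l1",x_scale=.01);p=r.x
print(p,r.cost)
for x,e in zip(o,res(p).reshape(-1,2)):print(x[0],x[2],e)
# box offset along y
for n,q,l in (("side",(267.5,330.5),.112),("top",(381.5,235),.112),("side",(250.5,296.5),.026)):
    w=onz(F[n],q,l)[:2]-p[:2];c,s=np.cos(p[2]),np.sin(p[2]); print(n,[c*w[0]+s*w[1],-s*w[0]+c*w[1]])
np.save("p.npy",p)
```

```text
[ 0.5196  0.01   -0.0444] 7.763498502064238
side [-0.038, 0.042, 0.2] [-1.1809 -0.9545]
side [-0.038, -0.042, 0.2] [-0.9318  0.1443]
side [-0.038, -0.042, 0.112] [0.194 0.486]
side [0.03, 0.06, 0.235] [0.2989 4.0386]
side [0.03, 0.152, 0.235] [-0.4895  1.4407]
top [-0.038, 0.042, 0.2] [ 0.5246 -1.6935]
top [-0.038, -0.042, 0.2] [-0.8842 -1.0582]
top [0.03, 0.152, 0.235] [-0.8278 -0.1858]
top [0.03, 0.06, 0.235] [ 0.2849 -0.1605]
side [np.float64(-0.001711824466713658), np.float64(-0.2976184155551278)]
top [np.float64(-0.007845704245285884), np.float64(-0.30129191577736714)]
side [np.float64(0.000950291973509332), np.float64(-0.14821409076503997)]
```

Emit:
step_arm(rows="0.035 -0.014 0 0 0 0.024; 0.07 -0.028 0 0 0 0.049; 0.105 -0.043 0 0 0 0.073; 0.14 -0.057 0 0 0 0.097; 0.175 -0.071 0 0 0 0.122; 0.21 -0.085 0 0 0 0.146; 0.245 -0.099 0 0 0 0.17; 0.28 -0.114 0 0 0 0.195; 0.315 -0.128 0 0 0 0.219; 0.35 -0.142 0 0 0 0.243; 0.385 -0.156 0 0 0 0.268; 0.42 -0.17 0 0 0 0.292", jaw=-0.3)

```text
time: 2.7
tool_pos: [0.5079, -0.2882, 0.2315]
tcp_rot: [1.0, -0.023, 0.0, 0.0]
force: [-0.2, -1.2, -0.1]
finger_gap: 0.0556
finger_force: 0.0
```

Emit:
step_arm(rows="0 0 0 0 0 0; 0 0 0 0 0 0; 0 0 0 0 0 0")

```text
time: 2.95
tool_pos: [0.5062, -0.2897, 0.2312]
tcp_rot: [1.0, -0.022, -0.0, 0.0]
force: [0.2, 0.6, 0.4]
finger_gap: 0.0553
finger_force: 0.0
```

Run:
```python
from h import *
f=grab_frame("side"); 
for q in landmark_of(f,"post_top")[:3]: print(q,onz(f,q["point"],.112))
print(proj(f,[[.506,-.2895,.112],[.5062,-.2897,.2312]]))
cv2.imwrite("pics/s1.png",cv2.resize(f["color"][180:384,160:400],None,fx=2.9,fy=2.9,interpolation=cv2.INTER_CUBIC))
```

```text
{'point': [265.9, 329.8], 'score': 0.78} [ 0.50249007 -0.28522823  0.112     ]
[[268.714184   331.47841561]
 [270.49524492 279.22104184]]
```

View pics/s1.png

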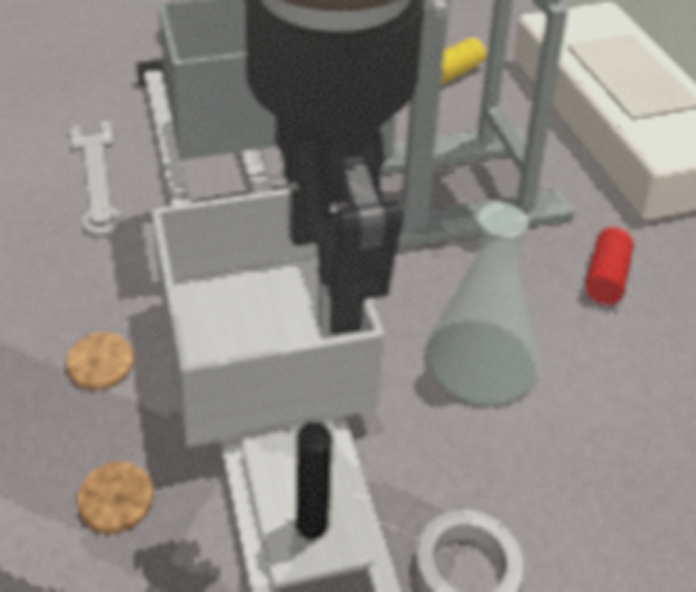

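The post top sits at about (268.6,329), within 3 px of where I predicted, so I go straight down and grip it.

Emit:
step_arm(rows="0 -0.002 0.02 0 0 0; 0 -0.002 0.045 0 0 0; 0 -0.002 0.07 0 0 0; 0 -0.002 0.095 0 0 0; 0 -0.002 0.12 0 0 0; 0 -0.002 0.14 0 0 0; 0 -0.002 0.155 0 0 0; 0 -0.002 0.163 0 0 0; 0 -0.002 0.163 0 0 0")

```text
time: 3.8
tool_pos: [0.5047, -0.2875, 0.0664]
tcp_rot: [1.0, -0.023, -0.002, -0.001]
force: [-0.5, -0.1, 0.1]
finger_gap: 0.0555
finger_force: 0.0
```

Emit:
step_arm(rows="0 0 0 0 0 0; 0 0 0 0 0 0; 0 0 0 0 0 0; 0 0 0 0 0 0; 0 0 0 0 0 0; 0 0 0 0 0 0; 0 0 0 0 0 0; 0 0 0 0 0 0", jaw=1)

```text
time: 4.47
tool_pos: [0.5073, -0.2883, 0.0701]
tcp_rot: [1.0, -0.022, 0.001, 0.001]
force: [-2.2, 0.9, 6.4]
finger_gap: 0.0208
finger_force: 58.6
```

Emit:
step_arm(rows="0 -0.005 0 0 0 0; 0 -0.018 0 0 0 0; 0 -0.036 0 0 0 0; 0 -0.054 0 0 0 0; 0 -0.072 0 0 0 0; 0 -0.09 0 0 0 0; 0 -0.108 0 0 0 0; 0 -0.124 0 0 0 0; 0 -0.138 0 0 0 0; 0 -0.146 0 0 0 0; 0 -0.148 0 0 0 0; 0 -0.148 0 0 0 0")

```text
time: 5.47
tool_pos: [0.514, -0.1392, 0.07]
tcp_rot: [1.0, -0.022, 0.001, 0.0]
force: [-2.5, 3.5, 9.9]
finger_gap: 0.0208
finger_force: 59.7
```

Run:
```python
from h import *
print(get_state()["tool_pos"],get_state()["force"])
f=grab_frame("side"); p=np.load("p.npy")
im=cv2.resize(f["color"][120:384,130:400],None,fx=2.25,fy=2.25,interpolation=cv2.INTER_CUBIC)
cv2.imwrite("pics/s2.png",im)
for n in("side","top"):
    g=grab_frame(n)
    for t,z in(("box_middle",.026),("post_top",.112)):
        for q in landmark_of(g,t)[:2]:
            w=onz(g,q["point"],z)[:2]-p[:2];c,s=np.cos(p[2]),np.sin(p[2])
            print(n,t,q,[c*w[0]+s*w[1],-s*w[0]+c*w[1]])
```

```text
[ 0.51402193 -0.13919794  0.07004599] [-2.45404214  3.53297145  9.94857121]
side box_middle {'point': [236.8, 248.9], 'score': 0.79} [np.float64(-0.0009452226757141959), np.float64(0.0029885896727326485)]
side post_top {'point': [248.1, 264.0], 'score': 0.93} [np.float64(-0.0018119540326204516), np.float64(-0.14097320351553425)]
side post_top {'point': [229.7, 189.1], 'score': 0.58} [np.float64(0.006964172725938699), np.float64(0.13818870558130536)]
top box_middle {'point': [274.4, 226.5], 'score': 0.96} [np.float64(0.0014840519705190374), np.float64(0.002619105769485098)]
top post_top {'point': [331.7, 228.9], 'score': 0.74} [np.float64(6.634162500974202e-05), np.float64(-0.15723574387690956)]
```

View pics/s2.png

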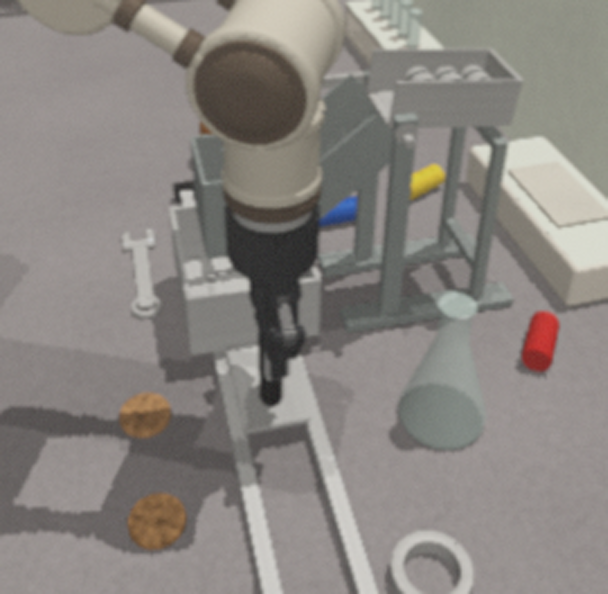

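The box stands under the spout to within about 3 mm. I release the post, rise, and move over the lever bar.

Emit:
step_arm(rows="0 0 0 0 0 0; 0 0 0 0 0 0; 0 0 0 0 0 0; 0 0 0 0 0 0; 0 0 0 0 0 0; 0 0 0 0 0 0", jaw=-0.3)

```text
time: 6.32
tool_pos: [0.513, -0.1397, 0.0681]
tcp_rot: [1.0, -0.022, -0.0, -0.0]
force: [0.3, -0.2, 0.2]
finger_gap: 0.0551
finger_force: 0.0
```

Emit:
step_arm(rows="0 0 -0.01 0 0 0; 0 0 -0.03 0 0 0; 0 0 -0.06 0 0 0; 0 0 -0.09 0 0 0; 0 0 -0.12 0 0 0; 0 0 -0.15 0 0 0; 0 0 -0.18 0 0 0; 0 0 -0.21 0 0 0; 0 0 -0.23 0 0 0; 0 0 -0.24 0 0 0; 0 0 -0.24 0 0 0")

```text
time: 7.23
tool_pos: [0.5142, -0.1403, 0.3116]
tcp_rot: [1.0, -0.022, 0.003, 0.001]
force: [0.3, -0.1, -0.4]
finger_gap: 0.0554
finger_force: 0.0
```

Emit:
step_arm(rows="0.001 -0.01 0 0 0 0; 0.004 -0.035 0 0 0 0; 0.007 -0.063 0 0 0 0; 0.01 -0.091 0 0 0 0; 0.013 -0.119 0 0 0 0; 0.016 -0.147 0 0 0 0; 0.019 -0.175 0 0 0 0; 0.022 -0.203 0 0 0 0; 0.025 -0.231 0 0 0 0; 0.028 -0.253 0 0 0 0; 0.03 -0.265 0 0 0 0; 0.03 -0.265 0 0 0 0", jaw=1)

```text
time: 8.23
tool_pos: [0.5538, 0.1261, 0.3061]
tcp_rot: [1.0, -0.02, -0.002, -0.0]
force: [0.2, -0.5, 0.6]
finger_gap: 0.0001
finger_force: 0.0
```

Run:
```python
from h import *
s=get_state(); print(s["time"],s["tool_pos"],s["finger_gap"],s["force"])
p=np.load("p.npy"); print(S2W(p,[.03,.115,.235]))
for n in("side","top"):
    g=grab_frame(n)
    for t,z in(("lever_bar",.235),("box_middle",.026)):
        for q in landmark_of(g,t)[:1]: print(n,t,q,onz(g,q["point"],z))
    if n=="side": cv2.imwrite("pics/s3.png",cv2.resize(g["color"][80:300,170:370],None,fx=2.7,fy=2.7,interpolation=cv2.INTER_CUBIC)); print(proj(g,[s["tool_pos"]]))
```

```text
8.2333 [0.55380797 0.126085   0.30608754] 6.556754331731154e-05 [ 0.2293893  -0.45250239  0.58831434]
[[0.55462813 0.12360134 0.235     ]]
side lever_bar {'point': [238.7, 151.1], 'score': 0.78} [0.55214595 0.1155408  0.235     ]
side box_middle {'point': [237.6, 250.6], 'score': 0.92} [0.51925827 0.00665045 0.026     ]
[[237.60141831 120.88344837]]
top lever_bar {'point': [313.1, 266.8], 'score': 0.56} [ 0.40724491 -0.07712814  0.235     ]
top box_middle {'point': [277.3, 229.3], 'score': 0.81} [0.51283758 0.00361475 0.026     ]
```

View pics/s3.png

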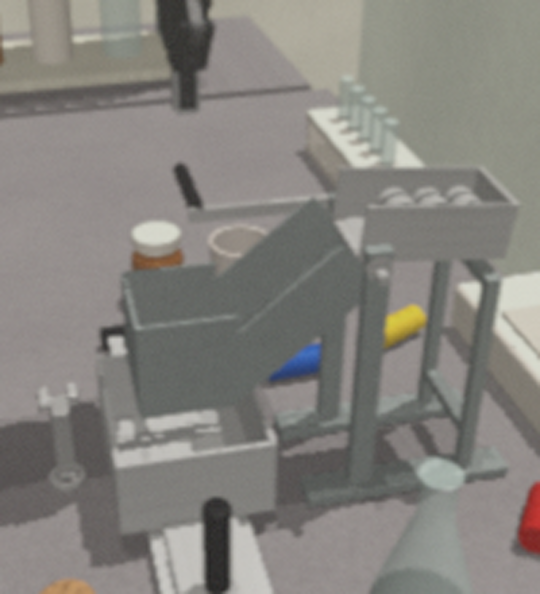

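The fingertip is at about (238,121), directly above the bar at (239,150). I press along the arc and hold.

Emit:
step_arm(rows="0 0.001 0.02 0 0 0; 0 0.001 0.045 0 0 0; 0 0.001 0.06 0 0 0; 0 0.001 0.066 0 0 0; 0 0.001 0.075 0 0 0; 0.001 0.001 0.083 0 0 0; 0.003 0.001 0.092 0 0 0; 0.005 0.001 0.1 0 0 0; 0.008 0.001 0.109 0 0 0; 0.012 0.001 0.117 0 0 0; 0.016 0.001 0.125 0 0 0; 0.021 0.001 0.133 0 0 0")

```text
time: 9.53
tool_pos: [0.5761, 0.1219, 0.1743]
tcp_rot: [1.0, -0.022, -0.0, -0.0]
force: [-1.2, 0.6, 1.7]
finger_gap: -0.0004
finger_force: 1.0
```

Emit:
step_arm(rows="0.004 0 0.005 0 0 0; 0.008 0 0.01 0 0 0; 0.01 0 0.012 0 0 0; 0.01 0 0.012 0 0 0; 0.01 0 0.012 0 0 0; 0.01 0 0.012 0 0 0; 0.01 0 0.012 0 0 0; 0.01 0 0.012 0 0 0; 0.01 0 0.012 0 0 0; 0.01 0 0.012 0 0 0; 0.01 0 0.012 0 0 0; 0.01 0 0.012 0 0 0")

```text
time: 10.53
tool_pos: [0.586, 0.1213, 0.1636]
tcp_rot: [1.0, -0.022, 0.0, -0.0]
force: [-0.6, -0.1, 2.2]
finger_gap: 0.0
finger_force: 1.3
```

Emit:
step_arm(rows="0 0 0 0 0 0; 0 0 0 0 0 0; 0 0 0 0 0 0; 0 0 0 0 0 0; 0 0 0 0 0 0; 0 0 0 0 0 0; 0 0 0 0 0 0; 0 0 0 0 0 0; 0 0 0 0 0 0; 0 0 0 0 0 0; 0 0 0 0 0 0; 0 0 0 0 0 0")

```text
time: 11.53
tool_pos: [0.5859, 0.1213, 0.1635]
tcp_rot: [1.0, -0.022, 0.0, 0.0]
force: [0.8, 0.0, 3.8]
finger_gap: 0.0001
finger_force: 1.9
```

Run:
```python
from h import *
s=get_state(); print(s["time"],s["tool_pos"],s["force"])
g=grab_frame("side"); cv2.imwrite("pics/s4.png",cv2.resize(g["color"][80:300,170:370],None,fx=2.7,fy=2.7,interpolation=cv2.INTER_CUBIC))
```

```text
11.5333 [0.58594082 0.12125625 0.16347652] [0.76222788 0.01120406 3.78093228]
```

View pics/s4.png

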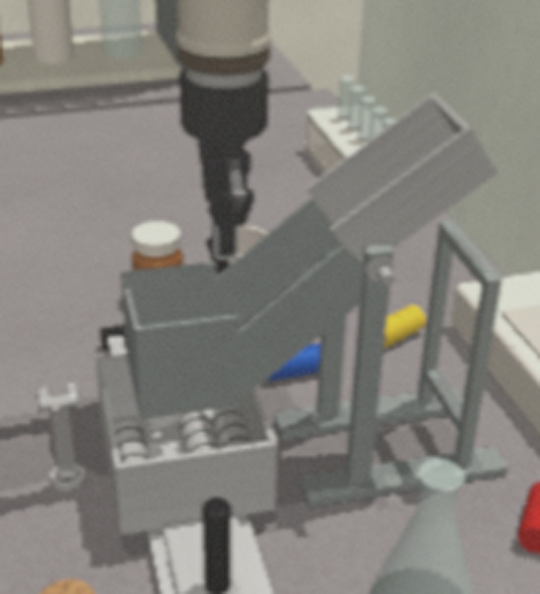

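The pan is tipped and three grey cartridges show in the box at about (215–258,240). I hold a little longer, then let the pan back up along the arc and lift clear.

Emit:
step_arm(rows="0 0 0 0 0 0; 0 0 0 0 0 0; 0 0 0 0 0 0; 0 0 0 0 0 0; 0 0 0 0 0 0; 0 0 0 0 0 0; 0 0 0 0 0 0; 0 0 0 0 0 0; 0 0 0 0 0 0")

```text
time: 12.33
tool_pos: [0.5859, 0.1213, 0.1634]
tcp_rot: [1.0, -0.022, 0.0, -0.0]
force: [2.0, 0.9, 4.3]
finger_gap: 0.0002
finger_force: 2.3
```

Emit:
step_arm(rows="-0.005 0 -0.006 0 0 0; -0.01 0 -0.012 0 0 0; -0.015 0 -0.02 0 0 0; -0.019 0 -0.028 0 0 0; -0.022 0 -0.036 0 0 0; -0.025 0 -0.044 0 0 0; -0.027 0 -0.052 0 0 0; -0.029 0 -0.06 0 0 0; -0.03 0 -0.068 0 0 0; -0.03 0 -0.076 0 0 0; -0.03 0 -0.084 0 0 0; -0.03 0 -0.1 0 0 0")

```text
time: 13.33
tool_pos: [0.5541, 0.1226, 0.2616]
tcp_rot: [1.0, -0.022, -0.003, 0.0]
force: [0.5, 0.6, -0.7]
finger_gap: 0.0002
finger_force: 0.0
```

Emit:
step_arm(rows="0 0 -0.03 0 0 0; 0 0 -0.06 0 0 0; 0 0 -0.09 0 0 0; 0 0 -0.1 0 0 0; 0 0 -0.1 0 0 0; 0 0 -0.1 0 0 0; 0 0 -0.1 0 0 0; 0 0 -0.1 0 0 0")

```text
time: 14.0
tool_pos: [0.5548, 0.1226, 0.3606]
tcp_rot: [1.0, -0.022, -0.002, 0.0]
force: [0.1, -0.3, -0.7]
finger_gap: 0.0002
finger_force: 0.0
```

Run:
```python
from h import *
s=get_state(); print(s["time"],s["tool_pos"],s["force"])
g=grab_frame("side"); p=np.load("p.npy")
print("exp lever",proj(g,S2W(p,[.03,.115,.235])))
for t in("lever_bar","box_middle","post_top","flask","jar"): print(t,landmark_of(g,t)[:1])
for q in recognise(g,"cartridge1"): print(q)
a=cv2.imread("pics/side0.png").astype(int); d=abs(a-g["color"]).sum(2)
print("pan region diff vs start",[d[140:175,290:365].mean(), d[130:165,232:290].mean()])
```

```text
14.0 [0.55481927 0.12259637 0.36058283] [ 0.12816297 -0.30035338 -0.70753207]
exp lever [[238.9566572  149.48682634]]
lever_bar [{'point': [242.0, 150.4], 'score': 0.63}]
box_middle [{'point': [237.1, 252.0], 'score': 0.77}]
post_top [{'point': [250.8, 266.2], 'score': 0.74}]
flask [{'point': [325.5, 302.9], 'score': 0.88}]
jar [{'point': [226.8, 188.1], 'score': 0.73}]
{'box': [361.9, 259.3, 18.0, 27.9], 'score': 0.74}
{'box': [248.1, 229.4, 15.4, 17.4], 'score': 0.71}
{'box': [314.3, 191.0, 15.2, 19.8], 'score': 0.61}
{'box': [210.8, 231.3, 14.4, 21.4], 'score': 0.45}
{'box': [233.2, 229.3, 17.8, 19.6], 'score': 0.44}
pan region diff vs start [np.float64(13.496), np.float64(7.363054187192118)]
```

```bash
python3 -c "
from workcell import *; print(hand_in())"
```

```text
the job is handed in; nothing more can be done
None
```

The job is handed in at about 14 s: the box stands centred under the spout to within a few mm, the camera check finds three cartridges in it, the pan is back level, and the robot is clear and touched none of the things standing around.

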